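Load the power module and start its test

TASK

Take the metal power module out of its cradle and lower it gently, upright, into the nest of the test station until it sits flat, and let go; the cradle frees only its long sides and the nest only its ends, so set it down upright on the bench in between and take it again the other way. Then slide the station's dust cover fully open by its tab, press the button under it right down, let it spring back, and slide the cover fully shut again. Leave the other things on the bench where they are.

Things in the scene. Friction and masses are not known exactly. Their poses are not given: they have to be found in the camera images.
- module: the power module: a plain metal block, 62 mm (its x) by 38 mm (its y) by 50 mm high, 0.15 to 0.3 kg, two small brass studs (3 mm high) on top. Origin at the centre of its underside, z up. It starts standing in the cradle; either way round fits the nest. The strip of bench between cradle and station, straight ahead of the robot (0.45 to 0.61 m from its base axis, 50 mm to either side), is always clear.
- cradle: the fixed black plastic cradle, base 90 by 54 mm, origin at the centre of its underside on the bench. Its floor, where the module stands, is 6 mm up. Upright cheeks at its two x ends reach the height of the module's top, 33 mm either side of the centre and 7 mm thick; the two long sides are open but for lips that reach 11 mm above the bench, with their outer faces 25.5 mm from the centre line. The module stands with its x along the cradle's x.
- station: the fixed test station: dark steel base plate 160 by 160 mm, 8 mm thick, origin at the centre of its underside on the bench, x and y along its edges. The black plastic nest is on its -y half (centre y = -40 mm), a white control panel on its +y half (150 mm along x, 74 mm wide, centre y = +40 mm, deck 38 mm above the bench, with two rails along x, 60 mm apart inside, up to 50 mm).
- nest (a point): centre of the nest's floor, 8 mm above the bench, axes as the station's. The module stands here with its x along the station's x. Side walls along x, 62 mm long and 50 mm high (as high as the module's top), stand 43 mm apart, each 6 mm thick; at the two x ends there are only lips 6 mm high, 68 mm apart inside, 5 mm thick.
- cover (a joint): travel in m of the aluminium dust cover along the station's +x: 0 = shut over the button, 0.07 = fully open at its stop. It starts shut or up to 10 mm ajar. It stays where it is left, friction about 1.5 N.
- cover_tab (a point): top centre of the upright tab on the middle of the cover, 82 mm above the bench; it moves with the cover, axes as the station's. The tab is 10 mm thick (x), 32 mm wide (y) and 28 mm high; the cover plate below it is 68 mm (x) by 72 mm (y), its top 54 mm above the bench.
- button (a joint): travel in m of the button, straight down: 0 = up, 0.006 = fully down, which takes about 4 N; it springs back.
- button_top (a point): top centre of the round black button, 28 mm across, 46 mm above the bench when up, 8 mm above the panel's deck. It lies under the tab when the cover is shut (station x = -35 mm, y = +40 mm).
- transformer: bystander: a small transformer, steel core 44 x 36 x 30 mm with copper winding; leave it alone
- tape: bystander: a ring of adhesive tape lying flat, 64 mm across, 19 mm high; leave it alone
- screwdriver: bystander: a lying screwdriver; leave it alone
- brush: bystander: a lying brush; leave it alone
- cleaner: bystander: a white bottle 140 mm tall; leave it alone
Things that resemble listed ones, but are neither listed nor needed, are in the scene too. What is shaped like the station but pink is not meant. What is shaped like the module but pink is not meant.

How it is judged:
By the outcome, as a careful person would: the job done as asked, in the order asked, and still so for the second after the job is handed in, with the robot touching nothing.
It also fails if it takes over 72 s, if anything falls off the work surface, if the arm or the gripper's body presses on something with over 40 N, if the wrist force passes 120 N, or if a joint passes its speed limit or range.

ROBOT

A 6-joint arm with a two-finger parallel gripper is mounted at the origin on the work surface. World frame = base frame: x ahead of the robot, y to its left, z up, the work surface at z = 0. Lengths are in mm, angles in rad, forces in N, time in s.
With the tool pointing down it reaches from about 275 to 875 mm from the base axis. Payload 12.5 kg.
Tool frame: the origin (TCP) lies on the centre line of the jaws, within the pads' length; the fingertips stand ahead of it and the grasp point (between the pads) lies 5 mm behind it (env.tcp_to_tips is the z of the fingertips in the tool frame, in mm); z points along the fingers, y is the line along which they close (so a half turn about z gives the same grasp; the last joint's range is limited). The gripper opens to 85 mm and grips with 20 to 120 N. Pads are 22 mm wide; open, the fingers measure 114 mm over their backs; the gripper's body (76 mm by 85 mm) begins 54 mm behind the grasp point. The pads swing forward as they close: fully open they stand 13 mm farther back than shut.
Start: joints at [-1.348, 0.351, 1.652, -0, 1.139, -0.085], TCP at [166.649, -524.13, 223.49] pointing down, gripper open.
Joint ranges: [-2.75, 2.75], [-0.79, 2.1], [0.01, 2.65], [-1.57, 4.71], [0.07, 3.14], [-2.87, 2.87]. Speed limits (rad/s): [2.22, 2.22, 2.79, 3.14, 3.14, 3.14].

INTERFACE

Orientations are given as a 3x3 rotation matrix whose columns are the frame's x, y, z axes.
In Python, from station import env gives the robot as it stands. The module is installed in compiled form; this text tells all that it offers.
- The arm moves only by the tool servo_tool, never from a script. Its argument "series" is a list of rows, each an object with "gripper": the finger opening in mm, from 0 to 85.4; "slide": the shift along the tool's x, y, z in mm, a list of three; "twist": the turn about the tool's z in rad. A call has 1 to 8 rows; each row is the pose to reach, as a shift and turn from the pose commanded when the call began, along the tool's axes at that moment; what a row does not reach only later rows make up. A row lasts 1/10 s, in which the tool goes at most 50 mm and 8.59 degrees, less where a joint would pass 70% of its speed; a pose out of reach is approached as far as the arm can. A call with a gripper value outside its range is refused whole. The fingers move at their own pace and stop on an object; the grip force is fixed at half the most. Time passes only in rows, so rows that repeat a pose let the fingers close. It gives the time, the measured TCP pose, the force, the opening and the grip force at its end, in the units of the state.
- env.sense(): the state, without advancing time (a new reading comes with each control period).
- env.snapshot(name): name is "scene" or "top" or "wrist"; returns the picture (400x640x3 uint8, red, green, blue); there is no depth.
- env.get_calibration(name): a dict with "fovy" (degrees; the focal length in pixels is half the picture's height over the tangent of half this angle, whatever the lens; pixels are square), "cx", "cy" (the principal point, pixels), "k1" (the pictures are not rectified: a ray, as slopes to the right and down, at radius r is drawn at 1 + k1 r^2 times it, then the intrinsics apply), "position" and "attitude" of the camera in the world. Camera axes: x right, y down, z forward; pixel columns grow to the right and rows downward; lengths in mm; the calibration is good to about 2 mm. A picture is of the moment at which its call begins: read the wrist's pose just before it. get_calibration takes no time and is no camera call; for the wrist camera it gives the pose at the moment of the call.
- env.job_done(): hands the job in; it is judged then, once.
The state is a dict: "time_s": time; "joint_pos": joint angles; "qd": joint speeds; "joint_efforts": joint torques, N m; "tool_pos": TCP position; "eef_rot": TCP orientation; "wrist_force": force on the tool from outside, world axes, zero at the start; "wrist_torque": the same for the moment, N m; "width": opening from 0.0 (shut) to 1.0 (fully open); "gripper_force": force on a finger pad.
Only numpy, scipy, OpenCV 4.12 (cv2) and the standard library are available. Lean on these libraries where they do the work, as an engineer would, in place of code of your own. Each camera call takes 0.05 s, during which the arm holds its last target. There are 200 camera calls.

## Working session

There is one attempt and no reset: what is moved stays moved. The work goes in short steps, Python scripts to look and compute and a tool call to move; the robot and the scene stay as the last step left them, time stands still between calls to the robot, and variables do not carry over. Pictures are saved under pics/ and viewed, at most 10 in all, crops included, and the job is handed in when it is done.

Besides the shell and the picture viewer there is one more tool, called as name([rows], argument=value, ...), one row to a line, values as JSON. servo_tool: Moves the arm, as the interface text tells. Its arguments: {"type":"object","properties":{"series":{"type":"array","items":{"type":"object","properties":{"gripper":{"type":"number"},"slide":{"type":"array","items":{"type":"number"}},"twist":{"type":"number"}}}}},"required":["series"]}

```bash
mkdir -p pics; cat > h.py <<'E'
import numpy as np, cv2
from station import env
def save(name,fn):
    c=env.get_calibration(name); im=env.snapshot(name); cv2.imwrite('pics/'+fn,im[:,:,::-1]); return im,c
def ray(c,uv):
    f=200/np.tan(np.radians(c['fovy'])/2)
    K=np.array([[f,0,c['cx']],[0,f,c['cy']],[0,0,1.]])
    p=cv2.undistortPoints(np.array(uv,float).reshape(-1,1,2),K,np.array([c['k1'],0,0,0.])).reshape(-1,2)
    d=np.c_[p,np.ones(len(p))]@np.array(c['attitude']).T
    return np.array(c['position']),d
def plane(c,uv,z):
    o,d=ray(c,uv); return o+d*((z-o[2])/d[:,2])[:,None]
def proj(c,P):
    f=200/np.tan(np.radians(c['fovy'])/2)
    q=(np.atleast_2d(P)-np.array(c['position']))@np.array(c['attitude'])
    s=q[:,:2]/q[:,2:]; r2=(s**2).sum(1,keepdims=True)
    return s*(1+c['k1']*r2)*f+[c['cx'],c['cy']]
E
python3 - <<'E'
from h import *
import pickle
np.set_printoptions(precision=3,suppress=True)
C={}
for n in ['top','scene']:
    im,c=save(n,n+'0.png'); C[n]=c; print(n,c)
pickle.dump(C,open('C.pkl','wb'))
print(env.sense(),env.tcp_to_tips)
E
```

```text
top {'fovy': 46.44690210106299, 'cx': 310.82306391790297, 'cy': 206.32121849096902, 'k1': -0.04930635639494274, 'position': array([ 471.506,  139.236, 1546.127]), 'attitude': array([[ 0.016, -0.998,  0.054],
       [-1.   , -0.016, -0.   ],
       [ 0.001, -0.054, -0.999]])}
scene {'fovy': 52.39307593823353, 'cx': 314.0915426151067, 'cy': 199.27786414865813, 'k1': -0.07092041903010497, 'position': array([1525.972,  152.948,  739.391]), 'attitude': array([[-0.008,  0.563, -0.826],
       [ 1.   ,  0.008, -0.004],
       [ 0.005, -0.826, -0.563]])}
{'time_s': 0.1, 'joint_pos': array([-1.348,  0.351,  1.652, -0.   ,  1.139, -0.085]), 'qd': array([ 0.   , -0.001, -0.002, -0.   ,  0.002, -0.002]), 'joint_efforts': array([ -0.   , -50.683, -29.188,  -0.   ,   0.003,   0.   ]), 'tool_pos': array([ 166.565, -523.852,  223.016]), 'eef_rot': array([[ 0.953,  0.303, -0.   ],
       [ 0.303, -0.953,  0.001],
       [ 0.   , -0.001, -1.   ]]), 'wrist_force': array([-0.246, -0.601,  0.037]), 'wrist_torque': array([-0.001,  0.054, -0.025]), 'gripper_force': 0.0, 'width': 0.9956185219082953} 14.0
```

View pics/top0.png

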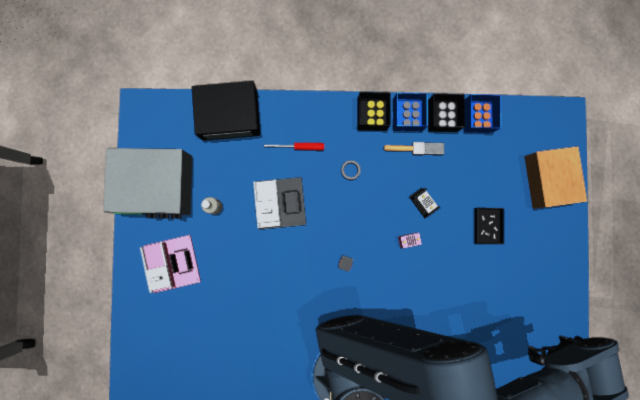

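View pics/scene0.png

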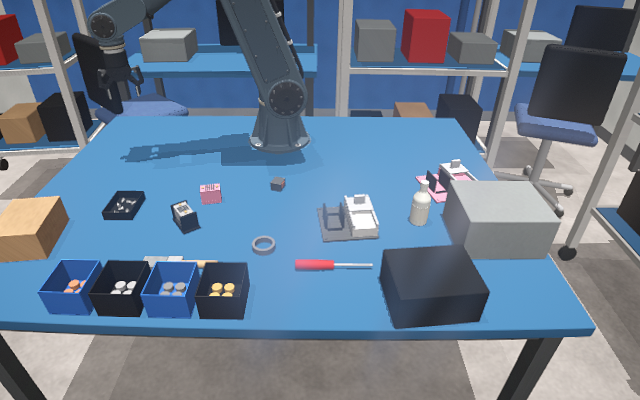

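The top view shows the real station (grey/white) at about (279,203), with the nest on its right side and the panel on its left. The cradle with the module is at about (425,202), the pink decoys are at (170,263) and (410,241), and the transformer is at (346,263). The scene view agrees.

```bash
python3 - <<'E'
from h import *
import pickle
np.set_printoptions(precision=2,suppress=True)
C=pickle.load(open('C.pkl','rb'));c=C['top']
im=cv2.imread('pics/top0.png')
hsv=cv2.cvtColor(im,cv2.COLOR_BGR2HSV)
m=((hsv[:,:,1]<110)|(hsv[:,:,2]<60)).astype(np.uint8)
for nm,(x0,y0,x1,y1),z in [('station',(245,170,315,237),8),('cradle',(405,182,445,222),50),('pinkmod',(394,228,428,252),25)]:
    s=np.zeros_like(m); s[y0:y1,x0:x1]=m[y0:y1,x0:x1]
    cs=max(cv2.findContours(s,0,2)[0],key=cv2.contourArea)
    r=cv2.minAreaRect(cs); b=cv2.boxPoints(r)
    print(nm,r); print(plane(c,b,z)[:,:2], plane(c,[r[0]],z))
w=env.get_calibration('wrist'); print(w); s=env.sense(); R=s['eef_rot']
print('cam in tool',R.T@(w['position']-s['tool_pos'])); print(R.T@w['attitude'])
E
```

```text
station ((278.9881591796875, 202.7108154296875), (48.1620979309082, 48.836368560791016), 84.47245788574219)
[[635.84 334.44]
 [654.08 173.47]
 [495.45 155.41]
 [477.3  315.46]] [[565.44 244.64   8.  ]]
cradle ((423.7513732910156, 201.90811157226562), (26.173641204833984, 17.792194366455078), 53.97262954711914)
[[ 589.59 -176.53]
 [ 624.29 -223.12]
 [ 556.58 -273.29]
 [ 522.07 -226.67]] [[ 573.08 -224.88   50.  ]]
pinkmod ((409.6153869628906, 240.07696533203125), (12.943662643432617, 21.96500587463379), 78.69007110595703)
[[ 462.25 -145.49]
 [ 477.36 -216.07]
 [ 436.09 -224.61]
 [ 421.06 -154.1 ]] [[ 449.17 -185.03   25.  ]]
{'fovy': 65.83138596599106, 'cx': 317.07159746594124, 'cy': 197.49948704418108, 'k1': -0.0006909405937866461, 'position': array([ 233.39, -502.09,  373.14]), 'attitude': array([[ 0.3 , -0.92, -0.26],
       [-0.95, -0.29, -0.08],
       [-0.  ,  0.28, -0.96]])}
cam in tool [  70.29   -0.65 -150.11]
[[-0.   -0.96 -0.28]
 [ 1.    0.   -0.  ]
 [ 0.   -0.28  0.96]]
```

servo_tool([
  {"gripper": 85,"slide": [40,-14,0],"twist": -0.05},
  {"gripper": 85,"slide": [87,-29,0],"twist": -0.1},
  {"gripper": 85,"slide": [134,-45,0],"twist": -0.15},
  {"gripper": 85,"slide": [181,-61,0],"twist": -0.2},
  {"gripper": 85,"slide": [228,-77,0],"twist": -0.25},
  {"gripper": 85,"slide": [275,-93,0],"twist": -0.3},
  {"gripper": 85,"slide": [322,-109,0],"twist": -0.33},
  {"gripper": 85,"slide": [369,-125,0],"twist": -0.33},
])

```text
time_s: 0.9
tool_pos: [481.8, -291.6, 223.3]
eef_rot: [[0.803, 0.596, -0.0], [0.596, -0.803, 0.0], [-0.0, -0.0, -1.0]]
wrist_force: [0.3, -0.5, 0.7]
width: 0.99
gripper_force: 0.0
```

servo_tool([
  {"gripper": 85,"slide": [40,0,0],"twist": 0},
  {"gripper": 85,"slide": [80,0,0],"twist": 0},
  {"gripper": 85,"slide": [113,0,0],"twist": 0},
  {"gripper": 85,"slide": [113,0,0],"twist": 0},
  {"gripper": 85,"slide": [113,0,0],"twist": 0},
])

```text
time_s: 1.4
tool_pos: [571.2, -225.5, 222.9]
eef_rot: [[0.803, 0.596, -0.001], [0.596, -0.803, 0.0], [-0.001, -0.001, -1.0]]
wrist_force: [-0.5, -0.4, -0.3]
width: 0.993
gripper_force: 0.0
```

```bash
python3 - <<'E'
from h import *
import pickle
im,c=save('wrist','w1.png'); s=env.sense(); pickle.dump((c,s),open('w1.pkl','wb')); print(s['tool_pos'],s['eef_rot'],c['position'])
E
```

```text
[ 570.71977533 -226.08483691  223.07651381] [[ 8.03331912e-01  5.95530838e-01 -9.26985553e-04]
 [ 5.95531236e-01 -8.03332125e-01  2.08011510e-04]
 [-6.20800006e-04 -7.19151136e-04 -9.99999549e-01]] [ 627.52106887 -182.96300889  372.94965891]
```

View pics/w1.png

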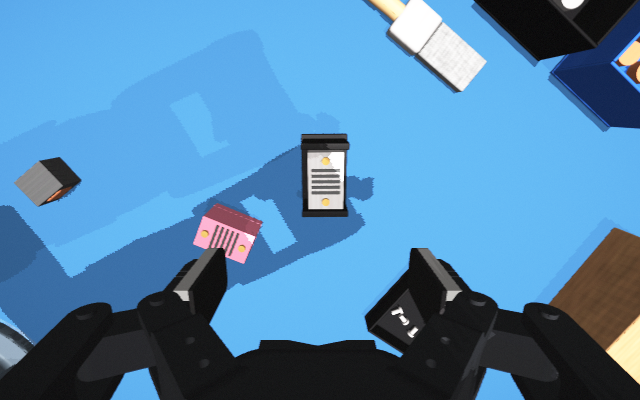

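The wrist picture shows the silver module in the black cradle at (325,177), nearly aligned with the image columns. The pink block is at (228,233) and the transformer at (48,180).

```bash
python3 - <<'E'
from h import *
import pickle
np.set_printoptions(precision=2,suppress=True)
c,s=pickle.load(open('w1.pkl','rb'));im=cv2.imread('pics/w1.png')
hsv=cv2.cvtColor(im,cv2.COLOR_BGR2HSV)
def show(nm,m,z,k=3):
    s0=np.zeros_like(m,np.uint8); s0[120:225,290:360]=m[120:225,290:360]
    s0=cv2.morphologyEx(s0,cv2.MORPH_CLOSE,np.ones((k,k)))
    cs=max(cv2.findContours(s0,0,1)[0],key=cv2.contourArea)
    P=plane(c,cs.reshape(-1,2),z)[:,:2].astype(np.float32)
    r=cv2.minAreaRect(P); print(nm,cv2.boundingRect(cs),r)
    b=cv2.boxPoints(r);e=b[1]-b[0],b[2]-b[1];L=max(e,key=np.linalg.norm);print(' long yaw',np.arctan2(L[1],L[0]))
V=hsv[:,:,2];S=hsv[:,:,1]
show('modtop',(V>110)&(S<70),56,7)
show('cradle dark',(V<70),56)
# studs
st=((hsv[:,:,0]>12)&(hsv[:,:,0]<30)&(S>110)&(V>120)).astype(np.uint8)
st[:, :290]=0; st[:,360:]=0; st[:120]=0; st[225:]=0
n,_,a,ce=cv2.connectedComponentsWithStats(st)
print(a[1:,4],ce[1:],plane(c,ce[1:],59))
cv2.imwrite('pics/w1c.png',cv2.resize(im[120:230,280:370],None,fx=5,fy=5,interpolation=cv2.INTER_NEAREST))
print('tool',s['tool_pos'],np.arctan2(s['eef_rot'][1,0],s['eef_rot'][0,0]))
E
```

```text
modtop (307, 150, 38, 59) ((574.8240966796875, -232.43362426757812), (62.302555084228516, 38.37714385986328), 36.668636322021484)
 long yaw 0.63998884
cradle dark (301, 138, 48, 79) ((575.655029296875, -231.04440307617188), (83.54258728027344, 48.827449798583984), 36.647422790527344)
 long yaw 0.6396182
[40 38] [[325.25 160.57]
 [325.24 201.76]] [[ 591.33 -219.81   59.  ]
 [ 556.21 -246.29   59.  ]]
tool [ 570.72 -226.08  223.08] 0.637926920107211
```

View pics/w1c.png

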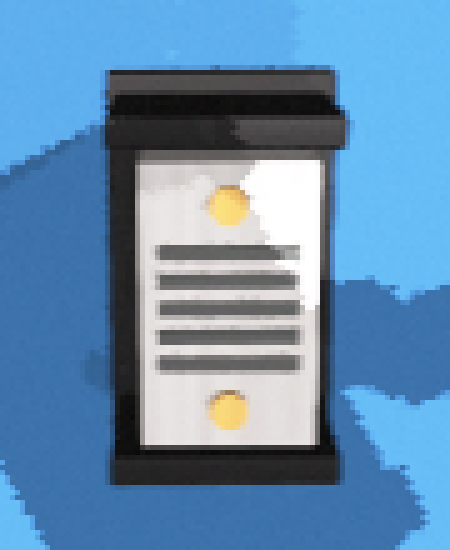

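The module top measures 62.3 × 38.4 mm, as specified, with its centre at about (574.3, −232.7) and yaw 0.640. I'll descend over it now.

servo_tool([
  {"gripper": 85,"slide": [-1,7.4,30],"twist": -0.002},
  {"gripper": 85,"slide": [-1,7.4,70],"twist": -0.002},
  {"gripper": 85,"slide": [-1,7.4,100],"twist": -0.002},
  {"gripper": 85,"slide": [-1,7.4,110],"twist": -0.002},
  {"gripper": 85,"slide": [-1,7.4,110],"twist": -0.002},
])

```text
time_s: 1.95
tool_pos: [573.9, -232.9, 112.8]
eef_rot: [[0.803, 0.596, -0.002], [0.596, -0.803, 0.001], [-0.001, -0.002, -1.0]]
wrist_force: [-0.4, -0.2, 1.4]
width: 0.993
gripper_force: 0.0
```

```bash
cat >> h.py <<'E'
def rect(c,im,mask,box,z,k=5,pr=''):
    x0,y0,x1,y1=box; s0=np.zeros(mask.shape,np.uint8); s0[y0:y1,x0:x1]=mask[y0:y1,x0:x1]
    s0=cv2.morphologyEx(s0,cv2.MORPH_CLOSE,np.ones((k,k)))
    cs=max(cv2.findContours(s0,0,1)[0],key=cv2.contourArea)
    P=plane(c,cs.reshape(-1,2),z)[:,:2].astype(np.float32)
    r=cv2.minAreaRect(P);b=cv2.boxPoints(r);L=max((b[1]-b[0],b[2]-b[1]),key=np.linalg.norm)
    print(pr,cv2.boundingRect(cs),np.round(r[0],1),np.round(r[1],1),'yaw',round(float(np.arctan2(L[1],L[0])),4)); return r
E
python3 - <<'E'
from h import *
np.set_printoptions(precision=3,suppress=True)
im,c=save('wrist','w2.png'); s=env.sense(); print(s['tool_pos'],s['eef_rot'][:,0])
hsv=cv2.cvtColor(im,cv2.COLOR_RGB2HSV);V=hsv[:,:,2];S=hsv[:,:,1]
p=proj(c,[574.3,-232.7,56])[0].astype(int);print(p)
rect(c,im,(V>110)&(S<70),(p[0]-50,max(0,p[1]-70),p[0]+50,p[1]+70),56,11)
st=((hsv[:,:,0]>12)&(hsv[:,:,0]<30)&(S>110)&(V>120)).astype(np.uint8)
n,_,a,ce=cv2.connectedComponentsWithStats(st); i=[j for j in range(1,n) if a[j,4]>40 and np.hypot(*(ce[j]-p))<70]
print(a[i,4],ce[i],plane(c,ce[i],59))
E
```

```text
[ 574.764 -233.123  114.279] [0.803 0.596 0.   ]
[318 211]
 (291, 167, 56, 86) [ 574.8 -232.6] [63.2 38. ] yaw 0.6457
[100  92] [[318.5   183.5  ]
 [318.717 242.815]] [[ 591.483 -220.045   59.   ]
 [ 556.543 -246.255   59.   ]]
```

Everything agrees to within about 0.5 mm. Next: descend, grip, lift.

servo_tool([
  {"gripper": 85,"slide": [0,0,30],"twist": -0.004},
  {"gripper": 85,"slide": [0,0,60],"twist": -0.004},
  {"gripper": 85,"slide": [0,0,74],"twist": -0.004},
  {"gripper": 85,"slide": [0,0,78],"twist": -0.004},
  {"gripper": 85,"slide": [0,0,78],"twist": -0.004},
  {"gripper": 60,"slide": [0,0,78],"twist": -0.004},
  {"gripper": 45,"slide": [0,0,78],"twist": -0.004},
  {"gripper": 30,"slide": [0,0,78],"twist": -0.004},
])

```text
time_s: 2.8
tool_pos: [575.2, -232.7, 36.4]
eef_rot: [[0.8, 0.6, 0.001], [0.6, -0.8, -0.001], [0.001, 0.001, -1.0]]
wrist_force: [0.5, -0.1, 0.5]
width: 0.508
gripper_force: 0.0
```

servo_tool([
  {"gripper": 30,"slide": [0,0,0],"twist": 0},
  {"gripper": 30,"slide": [0,0,0],"twist": 0},
  {"gripper": 30,"slide": [0,0,0],"twist": 0},
])

```text
time_s: 3.1
tool_pos: [575.3, -232.8, 36.6]
eef_rot: [[0.8, 0.6, 0.001], [0.6, -0.8, -0.001], [0.001, 0.001, -1.0]]
wrist_force: [-0.5, -0.3, 7.2]
width: 0.426
gripper_force: 59.9
```

servo_tool([
  {"gripper": 30,"slide": [0,0,-5],"twist": 0},
  {"gripper": 30,"slide": [0,0,-15],"twist": 0},
  {"gripper": 30,"slide": [0,0,-30],"twist": 0},
  {"gripper": 30,"slide": [0,0,-50],"twist": 0},
  {"gripper": 30,"slide": [0,0,-75],"twist": 0},
  {"gripper": 30,"slide": [0,0,-85],"twist": 0},
])

```text
time_s: 3.7
tool_pos: [575.9, -233.0, 123.8]
eef_rot: [[0.8, 0.6, 0.004], [0.6, -0.8, -0.002], [0.002, 0.004, -1.0]]
wrist_force: [0.5, -0.1, -2.0]
width: 0.42
gripper_force: 60.7
```

servo_tool([
  {"gripper": 30,"slide": [8,-17,0],"twist": 0.05},
  {"gripper": 30,"slide": [24,-50,0],"twist": 0.13},
  {"gripper": 30,"slide": [43,-88,0],"twist": 0.23},
  {"gripper": 30,"slide": [62,-127,0],"twist": 0.33},
  {"gripper": 30,"slide": [81,-166,0],"twist": 0.43},
  {"gripper": 30,"slide": [96,-198,0],"twist": 0.5},
  {"gripper": 30,"slide": [103,-213,20],"twist": 0.528},
  {"gripper": 30,"slide": [103,-213,50],"twist": 0.528},
])

```text
time_s: 4.5
tool_pos: [530.0, 1.8, 71.6]
eef_rot: [[0.993, 0.117, 0.004], [0.117, -0.993, -0.0], [0.003, 0.0, -1.0]]
wrist_force: [1.3, -0.6, -2.5]
width: 0.421
gripper_force: 60.8
```

servo_tool([
  {"gripper": 30,"slide": [0,0,15],"twist": 0},
  {"gripper": 30,"slide": [0,0,25],"twist": 0},
  {"gripper": 30,"slide": [0,0,32],"twist": 0},
  {"gripper": 30,"slide": [0,0,35],"twist": 0},
  {"gripper": 30,"slide": [0,0,35],"twist": 0},
  {"gripper": 30,"slide": [0,0,36],"twist": 0},
  {"gripper": 30,"slide": [0,0,36],"twist": 0},
])

```text
time_s: 5.2
tool_pos: [529.6, -0.4, 34.9]
eef_rot: [[0.993, 0.115, 0.001], [0.115, -0.993, -0.0], [0.001, 0.0, -1.0]]
wrist_force: [-0.2, -1.0, -1.7]
width: 0.424
gripper_force: 60.7
```

```bash
python3 -c "
from h import *
s=env.sense();print(s['tool_pos'],s['wrist_force'],s['joint_pos'],s['time_s'])"
```

```text
[ 5.29637115e+02 -3.61972730e-01  3.49291426e+01] [-0.18027215 -0.967948   -1.72194795] [-8.85989519e-02  5.87676778e-01  1.83639844e+00  1.88252708e-05
  7.16700159e-01  1.36650012e+00] 5.2
```

servo_tool([
  {"gripper": 30,"slide": [0,0,1.5],"twist": 0},
  {"gripper": 30,"slide": [0,0,2.5],"twist": 0},
  {"gripper": 30,"slide": [0,0,3.2],"twist": 0},
  {"gripper": 30,"slide": [0,0,3.2],"twist": 0},
])

```text
time_s: 5.6
tool_pos: [529.3, -0.3, 31.2]
eef_rot: [[0.993, 0.116, -0.0], [0.116, -0.993, 0.0], [-0.0, -0.0, -1.0]]
wrist_force: [0.2, 0.3, -1.5]
width: 0.425
gripper_force: 60.7
```

servo_tool([
  {"gripper": 30,"slide": [0,0,0.5],"twist": 0},
  {"gripper": 30,"slide": [0,0,0.5],"twist": 0},
])

```text
time_s: 5.8
tool_pos: [529.3, -0.3, 30.7]
eef_rot: [[0.993, 0.116, -0.0], [0.116, -0.993, 0.0], [-0.0, -0.0, -1.0]]
wrist_force: [-0.5, 0.7, -2.8]
width: 0.428
gripper_force: 60.7
```

servo_tool([
  {"gripper": 30,"slide": [0,0,0.5],"twist": 0},
  {"gripper": 30,"slide": [0,0,0.5],"twist": 0},
])

```text
time_s: 6.0
tool_pos: [529.4, -0.3, 30.5]
eef_rot: [[0.993, 0.116, 0.0], [0.116, -0.993, -0.0], [0.0, 0.0, -1.0]]
wrist_force: [-1.5, -0.0, 3.1]
width: 0.424
gripper_force: 61.2
```

Contact with the bench is felt. Release and rise.

servo_tool([
  {"gripper": 50,"slide": [0,0,0],"twist": 0},
  {"gripper": 70,"slide": [0,0,0],"twist": 0},
  {"gripper": 85,"slide": [0,0,0],"twist": 0},
  {"gripper": 85,"slide": [0,0,0],"twist": 0},
  {"gripper": 85,"slide": [0,0,-20],"twist": 0},
  {"gripper": 85,"slide": [0,0,-55],"twist": 0},
  {"gripper": 85,"slide": [0,0,-95],"twist": 0},
  {"gripper": 85,"slide": [0,0,-100],"twist": 0},
])

```text
time_s: 6.8
tool_pos: [531.5, -0.4, 134.5]
eef_rot: [[0.993, 0.116, 0.007], [0.116, -0.993, -0.001], [0.007, 0.001, -1.0]]
wrist_force: [-0.2, -0.6, -0.0]
width: 0.997
gripper_force: 0.0
```

servo_tool([
  {"gripper": 85,"slide": [0,0,0],"twist": -0.14},
  {"gripper": 85,"slide": [0,0,0],"twist": -0.28},
  {"gripper": 85,"slide": [0,0,0],"twist": -0.42},
  {"gripper": 85,"slide": [0,0,0],"twist": -0.56},
  {"gripper": 85,"slide": [0,0,0],"twist": -0.7},
  {"gripper": 85,"slide": [0,0,0],"twist": -0.84},
  {"gripper": 85,"slide": [0,0,0],"twist": -0.98},
  {"gripper": 85,"slide": [0,0,0],"twist": -1.12},
])

```text
time_s: 7.6
tool_pos: [529.2, -0.3, 129.7]
eef_rot: [[0.323, 0.946, -0.001], [0.946, -0.323, 0.0], [-0.0, -0.001, -1.0]]
wrist_force: [-0.2, 0.2, 0.4]
width: 0.996
gripper_force: 0.0
```

servo_tool([
  {"gripper": 85,"slide": [0,0,0],"twist": -0.14},
  {"gripper": 85,"slide": [0,0,0],"twist": -0.28},
  {"gripper": 85,"slide": [0,0,0],"twist": -0.4},
  {"gripper": 85,"slide": [0,0,0],"twist": -0.45},
  {"gripper": 85,"slide": [0,0,0],"twist": -0.45},
  {"gripper": 85,"slide": [0,0,0],"twist": -0.45},
])

```text
time_s: 8.2
tool_pos: [529.2, -0.3, 129.9]
eef_rot: [[-0.113, 0.994, -0.0], [0.994, 0.113, 0.0], [0.0, -0.0, -1.0]]
wrist_force: [0.5, 0.3, 0.4]
width: 0.996
gripper_force: 0.0
```

```bash
python3 - <<'E'
from h import *
import pickle
np.set_printoptions(precision=3,suppress=True)
im,c=save('wrist','w3.png'); s=env.sense(); pickle.dump((c,s),open('w3.pkl','wb')); print(s['tool_pos'],s['eef_rot'],s['joint_pos'])
hsv=cv2.cvtColor(im,cv2.COLOR_RGB2HSV);V=hsv[:,:,2];S=hsv[:,:,1]
p=proj(c,[529,0,50])[0].astype(int);print(p)
rect(c,im,(V>90)&(S<70),(p[0]-70,max(0,p[1]-60),p[0]+70,p[1]+60),50,11)
st=((hsv[:,:,0]>12)&(hsv[:,:,0]<30)&(S>110)&(V>120)).astype(np.uint8)
n,_,a,ce=cv2.connectedComponentsWithStats(st); i=[j for j in range(1,n) if a[j,4]>40 and np.hypot(*(ce[j]-p))<70]
print(a[i,4],ce[i],plane(c,ce[i],53))
E
```

```text
[529.242  -0.276 130.035] [[-0.113  0.994 -0.   ]
 [ 0.994  0.113  0.   ]
 [ 0.    -0.    -1.   ]] [-0.088  0.433  1.791  0.     0.918 -0.202]
[316 203]
 (274, 168, 81, 58) [526.5   4.5] [61.9 45.9] yaw 0.1131
[77 77] [[286.026 203.558]
 [342.922 203.338]] [[505.392  -2.083  53.   ]
 [548.843   3.026  53.   ]]
```

View pics/w3.png

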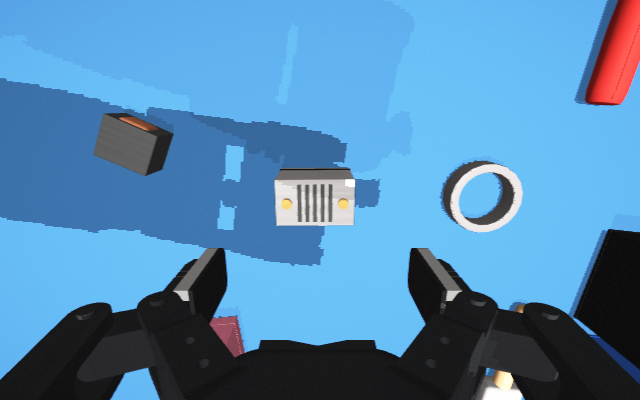

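The module stands upright at (527.1, 0.5), yaw 0.117. Shift by about (1, −2) and take it by the ends.

servo_tool([
  {"gripper": 85,"slide": [1,-2,20],"twist": -0.003},
  {"gripper": 85,"slide": [1,-2,50],"twist": -0.003},
  {"gripper": 85,"slide": [1,-2,80],"twist": -0.003},
  {"gripper": 85,"slide": [1,-2,95],"twist": -0.003},
  {"gripper": 85,"slide": [1,-2,99.5],"twist": -0.003},
  {"gripper": 85,"slide": [1,-2,99.5],"twist": -0.003},
  {"gripper": 66,"slide": [1,-2,99.5],"twist": -0.003},
  {"gripper": 55,"slide": [1,-2,99.5],"twist": -0.003},
])

```text
time_s: 9.05
tool_pos: [527.9, 0.4, 32.2]
eef_rot: [[-0.118, 0.993, 0.002], [0.993, 0.118, -0.0], [-0.0, 0.002, -1.0]]
wrist_force: [-11.4, -0.0, 27.4]
width: 0.701
gripper_force: 59.8
```

servo_tool([
  {"gripper": 52,"slide": [0,0,0],"twist": 0},
  {"gripper": 52,"slide": [0,0,0],"twist": 0},
  {"gripper": 52,"slide": [0,0,0],"twist": 0},
])

```text
time_s: 9.35
tool_pos: [527.8, 0.4, 32.4]
eef_rot: [[-0.118, 0.993, 0.002], [0.993, 0.118, -0.0], [-0.0, 0.002, -1.0]]
wrist_force: [-3.5, 0.0, 9.8]
width: 0.7
gripper_force: 62.3
```

servo_tool([
  {"gripper": 52,"slide": [0,0,-5],"twist": 0},
  {"gripper": 52,"slide": [0,0,-20],"twist": 0},
  {"gripper": 52,"slide": [0,0,-45],"twist": 0},
  {"gripper": 52,"slide": [0,0,-75],"twist": 0},
  {"gripper": 52,"slide": [30,15,-105],"twist": 0},
  {"gripper": 52,"slide": [65,31,-120],"twist": 0},
  {"gripper": 52,"slide": [102,49,-120],"twist": 0},
  {"gripper": 52,"slide": [128,61,-120],"twist": 0},
])

```text
time_s: 10.15
tool_pos: [573.5, 137.0, 152.2]
eef_rot: [[-0.118, 0.993, 0.002], [0.993, 0.118, 0.001], [0.0, 0.002, -1.0]]
wrist_force: [0.2, -1.4, -2.8]
width: 0.695
gripper_force: 65.4
```

servo_tool([
  {"gripper": 52,"slide": [10,5,0],"twist": 0},
  {"gripper": 52,"slide": [10,5,0],"twist": 0},
  {"gripper": 52,"slide": [10,5,0],"twist": 0},
  {"gripper": 52,"slide": [10,5,0],"twist": 0},
])

```text
time_s: 10.55
tool_pos: [576.3, 144.1, 150.8]
eef_rot: [[-0.117, 0.993, -0.0], [0.993, 0.117, -0.0], [-0.0, -0.0, -1.0]]
wrist_force: [-0.0, -0.4, -2.4]
width: 0.693
gripper_force: 65.4
```

```bash
python3 - <<'E'
from h import *
import pickle
np.set_printoptions(precision=3,suppress=True)
im,c=save('wrist','w4.png'); s=env.sense(); pickle.dump((c,s),open('w4.pkl','wb')); print(s['tool_pos'],s['eef_rot'],s['wrist_force'],s['width'])
cv2.imwrite('pics/w4b.png',cv2.resize(im[:270,160:500,::-1],None,fx=2.2,fy=2.2,interpolation=cv2.INTER_CUBIC))
E
```

```text
[576.355 144.141 150.874] [[-0.116  0.993 -0.   ]
 [ 0.993  0.116 -0.   ]
 [-0.    -0.    -1.   ]] [ 0.073  0.018 -1.514] 0.6947288137415503
```

View pics/w4b.png

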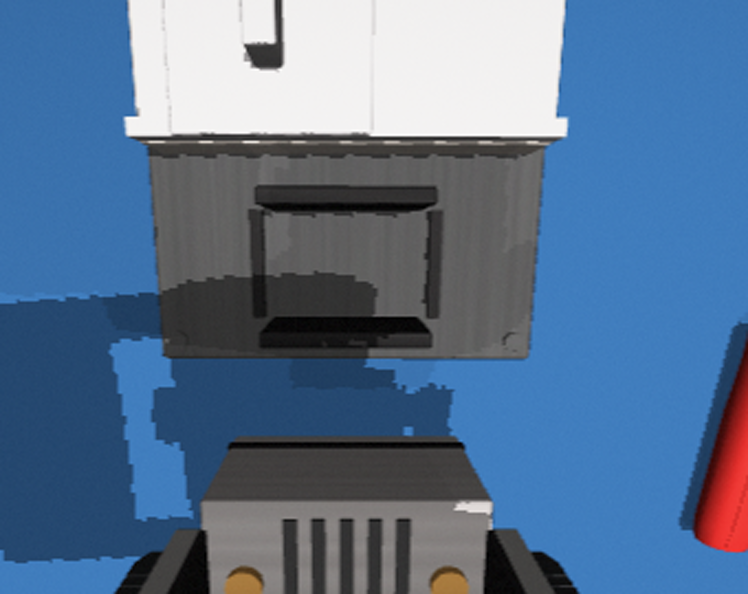

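The nest is clearly visible. In the 2.2× crop the far wall spans (255..437, 186–210) and the near wall (261..432, 317–347). The lips are at columns ~258 and ~433, and the module hangs upright at the bottom. Next I'll measure the edges to sub-pixel accuracy.

```bash
python3 - <<'E'
from h import *
import pickle
np.set_printoptions(precision=2,suppress=True,linewidth=200)
c,s=pickle.load(open('w4.pkl','rb'));im=cv2.imread('pics/w4.png').astype(float);g=im.mean(2)
# vertical profile through nest centre, averaged over 280..350
for a,b in [(285,315),(320,350)]:
    p=g[:,a:b].mean(1); print(a,'far',list(zip(range(80,100),p[80:100].round().astype(int)))); print('near',list(zip(range(140,166),p[140:166].round().astype(int))))
for nm,a,b in [('farwall',86,91),('lips',100,140),('nearwalltop',153,156)]:
    p=g[a:b].mean(0); print(nm,'L',[(i,int(p[i])) for i in range(268,286)],'R',[(i,int(p[i])) for i in range(347,366)])
print(c['position'])
E
```

```text
285 far [(80, np.int64(95)), (81, np.int64(95)), (82, np.int64(95)), (83, np.int64(95)), (84, np.int64(47)), (85, np.int64(37)), (86, np.int64(49)), (87, np.int64(50)), (88, np.int64(49)), (89, np.int64(47)), (90, np.int64(46)), (91, np.int64(45)), (92, np.int64(19)), (93, np.int64(6)), (94, np.int64(6)), (95, np.int64(16)), (96, np.int64(52)), (97, np.int64(76)), (98, np.int64(94)), (99, np.int64(97))]
near [(140, np.int64(50)), (141, np.int64(50)), (142, np.int64(50)), (143, np.int64(50)), (144, np.int64(8)), (145, np.int64(8)), (146, np.int64(8)), (147, np.int64(8)), (148, np.int64(7)), (149, np.int64(8)), (150, np.int64(8)), (151, np.int64(18)), (152, np.int64(23)), (153, np.int64(22)), (154, np.int64(20)), (155, np.int64(20)), (156, np.int64(20)), (157, np.int64(16)), (158, np.int64(36)), (159, np.int64(50)), (160, np.int64(50)), (161, np.int64(48)), (162, np.int64(39)), (163, np.int64(66)), (164, np.int64(66)), (165, np.int64(66))]
320 far [(80, np.int64(95)), (81, np.int64(95)), (82, np.int64(96)), (83, np.int64(95)), (84, np.int64(70)), (85, np.int64(34)), (86, np.int64(48)),
[... 1392 characters left out ...]
2, 82), (283, 81), (284, 80), (285, 81)] R [(347, 95), (348, 95), (349, 95), (350, 96), (351, 96), (352, 90), (353, 71), (354, 44), (355, 40), (356, 50), (357, 50), (358, 50), (359, 54), (360, 70), (361, 89), (362, 96), (363, 97), (364, 97), (365, 96)]
nearwalltop L [(268, 50), (269, 50), (270, 48), (271, 49), (272, 50), (273, 51), (274, 51), (275, 49), (276, 50), (277, 42), (278, 24), (279, 21), (280, 19), (281, 20), (282, 20), (283, 19), (284, 20), (285, 20)] R [(347, 46), (348, 48), (349, 47), (350, 47), (351, 47), (352, 46), (353, 47), (354, 49), (355, 45), (356, 69), (357, 99), (358, 98), (359, 94), (360, 97), (361, 99), (362, 98), (363, 96), (364, 97), (365, 95)]
[567.82 214.61 300.92]
```

```bash
python3 - <<'E'
from h import *
import pickle
np.set_printoptions(precision=2,suppress=True,linewidth=200)
c,s=pickle.load(open('w4.pkl','rb'))
P=lambda uv,z:plane(c,uv,z)[:,:2]
fo=P([(299.5,83.5),(334.5,83.9)],58);fi=P([(299.5,91.7),(334.5,91.7)],58)
ni=P([(299.5,150.7),(334.5,150.8)],58);no=P([(299.5,157.6),(334.5,157.5)],58)
fe=P([(275.1,88),(358.6,88)],58);ne=P([(277.4,154),(355.8,154)],58)
for n,a in [('fo',fo),('fi',fi),('ni',ni),('no',no),('fe',fe),('ne',ne)]: print(n,a.ravel(),a.mean(0))
print('gap',np.linalg.norm(fi.mean(0)-ni.mean(0)),'outer',np.linalg.norm(fo.mean(0)-no.mean(0)),'len',np.linalg.norm(fe[1]-fe[0]),np.linalg.norm(ne[1]-ne[0]))
yaw=np.arctan2(*(fe[1]-fe[0])[::-1]);print('yaw',yaw)
# base plate front edge, robustly: fit line of bench/plate boundary rows
im=cv2.imread('pics/w4.png');hsv=cv2.cvtColor(im,cv2.COLOR_BGR2HSV);sat=(hsv[:,:,1]>100)
L=[];R=[]
for r in range(80,128):
    row=sat[r]; l=[u for u in range(215,290) if row[u] and not row[u+1:u+6].any()]; q=[u for u in range(360,420) if row[u] and not row[u-6:u].any()]
    if l:L.append((l[-1]+.5,r))
    if q:R.append((q[0]-.5,r))
for nm,a in [('L',L),('R',R)]:
    p=P(a,8).astype(np.float32); v=cv2.fitLine(p,cv2.DIST_HUBER,0,.01,.01).ravel(); print(nm,len(a),v,'angle of y axis->yaw',np.arctan2(v[1],v[0])-np.pi/2)
    globals()[nm+'p']=v
ey=np.array([-np.sin(.115),np.cos(.115)]);ex=np.array([np.cos(.115),np.sin(.115)])
print('plate width',(Rp[2:]-Lp[2:])@ex,'mid x_s',(Rp[2:]+Lp[2:])/2@ex)
cen=(fi.mean(0)+ni.mean(0)+fo.mean(0)+no.mean(0))/4; ee=(fe.mean(0)+ne.mean(0))/2
print('nest y_s',cen@ey,'x_s',ee@ex,'->',ex*(ee@ex)+ey*(cen@ey)); print('module/tool',s['tool_pos'],np.arctan2(s['eef_rot'][1,1],s['eef_rot'][0,1]))
# held module: studs
st=((hsv[:,:,0]>10)&(hsv[:,:,0]<30)&(hsv[:,:,1]>110)&(hsv[:,:,2]>80)).astype(np.uint8); st[:230]=0;st[300:]=0;st[:,:240]=0;st[:,400:]=0
n,_,a,ce=cv2.connectedComponentsWithStats(st); i=[j for j in range(1,n) if a[j,4]>40]
Q=plane(c,ce[i],s['tool_pos'][2]-32.3+53); print('studs',a[i,4],ce[i],Q,Q.mean(0)-s['tool_pos'],s['eef_rot'].T@(Q.mean(0)-s['tool_pos']))
E
```

```text
fo [553.02 230.84 578.77 233.58] [565.89 232.21]
fi [553.6  225.12 579.49 228.16] [566.54 226.64]
ni [558.02 181.53 585.28 184.64] [571.65 183.09]
no [558.57 176.13 585.98 179.42] [572.28 177.77]
fe [535.35 225.6  596.92 232.83] [566.13 229.22]
ne [541.03 176.93 602.25 184.11] [571.64 180.52]
gap 43.85755956518573 outer 54.813138411835475 len 61.99696891034413 61.644670245577004
yaw 0.1168430976363903
L 48 [  0.12  -0.99 488.81 210.52] angle of y axis->yaw -3.026184
R 48 [  0.11  -0.99 646.05 228.13] angle of y axis->yaw -3.028759
plate width 158.2295515872154 mid x_s 588.8497133891782
nest y_s 138.27386905555895 x_s 588.6369177759416 -> [568.88 204.9 ]
module/tool [576.36 144.14 150.87] 0.11673423426207614
studs [227 225] [[270.28 266.63]
 [363.88 266.56]] [[554.52 141.87 171.57]
 [597.8  146.96 171.57]] [-0.19  0.27 20.7 ] [  0.29  -0.17 -20.7 ]
```

The nest is at (568.9, 204.9), yaw 0.116, and its gap and length match the spec. The module hangs centred in the tool. Move over the nest and partway down.

servo_tool([
  {"gripper": 52,"slide": [15,0,0],"twist": 0.001},
  {"gripper": 52,"slide": [35,0,0],"twist": 0.001},
  {"gripper": 52,"slide": [53,-0.2,0],"twist": 0.001},
  {"gripper": 52,"slide": [60.9,-0.2,10],"twist": 0.001},
  {"gripper": 52,"slide": [60.9,-0.2,30],"twist": 0.001},
  {"gripper": 52,"slide": [60.9,-0.2,46],"twist": 0.001},
  {"gripper": 52,"slide": [60.9,-0.2,52],"twist": 0.001},
  {"gripper": 52,"slide": [60.9,-0.2,52],"twist": 0.001},
])

```text
time_s: 11.4
tool_pos: [568.6, 205.6, 97.7]
eef_rot: [[-0.117, 0.993, -0.002], [0.993, 0.117, -0.001], [-0.0, -0.002, -1.0]]
wrist_force: [-0.3, 0.6, -2.3]
width: 0.697
gripper_force: 65.3
```

```bash
python3 - <<'E'
from h import *
import pickle
np.set_printoptions(precision=3,suppress=True)
im,c=save('wrist','w5.png'); s=env.sense(); pickle.dump((c,s),open('w5.pkl','wb')); print(s['tool_pos'],s['eef_rot'][:,1],s['wrist_force'],s['width'])
cv2.imwrite('pics/w5b.png',cv2.resize(im[:300,160:480,::-1],None,fx=2,fy=2,interpolation=cv2.INTER_CUBIC))
E
```

```text
[569.177 205.712  98.649] [ 0.993  0.117 -0.   ] [ 0.319 -0.406 -2.332] 0.6965322065264612
```

View pics/w5b.png

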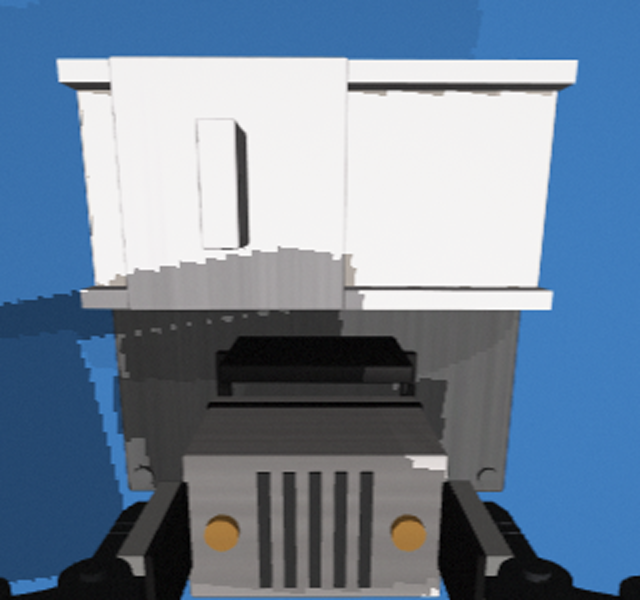

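The module hangs just above the nest. The far wall's top edge is at crop rows ~367–383, the module's far bottom edge at row ~403, and the cover tab is visible at (218,185). I'll check the relative alignment numerically.

```bash
python3 - <<'E'
from h import *
import pickle
np.set_printoptions(precision=2,suppress=True,linewidth=220)
c,s=pickle.load(open('w5.pkl','rb'));im=cv2.imread('pics/w5.png').astype(float);g=im.mean(2)
p=g[:,290:320].mean(1);print([(i,int(p[i])) for i in range(164,208)])
p=g[184:188].mean(0);print('L',[(i,int(p[i])) for i in range(262,276)],'R',[(i,int(p[i])) for i in range(360,375)])
p=g[204:207].mean(0);print('modL',[(i,int(p[i])) for i in range(256,270)],'R',[(i,int(p[i])) for i in range(366,380)])
R=s['eef_rot'];T=s['tool_pos']
f=lambda uv,z:(plane(c,uv,z)-T)@R
print('wall outer/inner top',f([(305,183.),(305,190.8)],58)[:,:2]);print('module far bottom',f([(305,201.)],T[2]-32.4)[:,:2])
# tab + cover polygon at z=82 / panel edges
print('tab corners',plane(c,[(160+196/2,120/2),(160+235/2,119/2),(160+240/2,248/2),(160+202/2,248/2)],82)[:,:2])
E
```

```text
[(164, 50), (165, 50), (166, 50), (167, 50), (168, 17), (169, 7), (170, 7), (171, 8), (172, 8), (173, 7), (174, 7), (175, 7), (176, 8), (177, 7), (178, 8), (179, 8), (180, 8), (181, 8), (182, 10), (183, 18), (184, 20), (185, 19), (186, 18), (187, 18), (188, 17), (189, 17), (190, 14), (191, 33), (192, 49), (193, 49), (194, 49), (195, 49), (196, 49), (197, 49), (198, 60), (199, 63), (200, 62), (201, 8), (202, 8), (203, 22), (204, 62), (205, 62), (206, 61), (207, 61)]
L [(262, 50), (263, 49), (264, 50), (265, 51), (266, 52), (267, 45), (268, 26), (269, 16), (270, 15), (271, 19), (272, 17), (273, 19), (274, 18), (275, 19)] R [(360, 46), (361, 46), (362, 46), (363, 46), (364, 47), (365, 40), (366, 30), (367, 45), (368, 76), (369, 94), (370, 95), (371, 95), (372, 97), (373, 96), (374, 98)]
modL [(256, 59), (257, 60), (258, 59), (259, 59), (260, 58), (261, 58), (262, 59), (263, 55), (264, 55), (265, 62), (266, 63), (267, 63), (268, 62), (269, 61)] R [(366, 65), (367, 63), (368, 64), (369, 64), (370, 60), (371, 56), (372, 59), (373, 58), (374, 56), (375, 56), (376, 57), (377, 57), (378, 56), (379, 56)]
wall outer/inner top [[25.92 -8.23]
 [20.83 -8.28]]
module far bottom [[16.54 -8.01]]
tab corners [[528.53 295.73]
 [538.1  297.09]
 [541.94 266.23]
 [532.07 265.07]]
```

```bash
python3 - <<'E'
from h import *
import pickle
np.set_printoptions(precision=2,suppress=True,linewidth=220)
c,s=pickle.load(open('w5.pkl','rb'));im=cv2.imread('pics/w5.png').astype(float);g=im.mean(2)
R=s['eef_rot'];T=s['tool_pos']
f=lambda uv,z:((plane(c,uv,z)-T)@R)[:,:2]
for a,b in [(280,286),(315,317),(293,296)]:
    p=g[:,a:b].mean(1);print(a,[(i,int(p[i])) for i in range(220,236)],[(i,int(p[i])) for i in range(288,304)])
for bot in (30.4,32.4):
  print(bot,'top far/near',f([(305,228),(305,297.5)],T[2]-bot+50),'bottom far',f([(305,200.5)],T[2]-bot))
# same check on bench picture w3 (module known upright on bench): edges rel. to studs
c3,s3=pickle.load(open('w3.pkl','rb'));i3=cv2.imread('pics/w3.png').astype(float).mean(2)
p=i3[:,295:299].mean(1);print('w3',[(i,int(p[i])) for i in range(164,184)],[(i,int(p[i])) for i in range(220,230)])
f3=lambda uv,z:((plane(c3,uv,z)-s3['tool_pos'])@s3['eef_rot'])[:,:2]
print('w3 bottomfar',f3([(316,168.3)],0),'topfar/near',f3([(316,178.5),(316,225.5)],50),'studs',f3([(286,203.5),(342.9,203.3)],53))
E
```

```text
280 [(220, 62), (221, 64), (222, 65), (223, 64), (224, 65), (225, 64), (226, 62), (227, 82), (228, 120), (229, 126), (230, 126), (231, 125), (232, 126), (233, 127), (234, 128), (235, 130)] [(288, 126), (289, 125), (290, 124), (291, 125), (292, 127), (293, 128), (294, 147), (295, 148), (296, 150), (297, 153), (298, 115), (299, 126), (300, 125), (301, 125), (302, 125), (303, 126)]
315 [(220, 62), (221, 63), (222, 63), (223, 63), (224, 65), (225, 63), (226, 61), (227, 82), (228, 119), (229, 125), (230, 126), (231, 125), (232, 125), (233, 128), (234, 128), (235, 115)] [(288, 49), (289, 50), (290, 49), (291, 49), (292, 50), (293, 51), (294, 145), (295, 147), (296, 148), (297, 152), (298, 115), (299, 125), (300, 126), (301, 127), (302, 125), (303, 126)]
293 [(220, 61), (221, 63), (222, 64), (223, 65), (224, 64), (225, 64), (226, 62), (227, 83), (228, 121), (229, 126), (230, 127), (231, 126), (232, 126), (233, 128), (234, 128), (235, 129)] [(288, 52), (289, 53), (290, 54), (291, 55), (292, 56), (293, 57), (294, 139), (295, 147), (296, 147), (297, 153), (298, 116), (299, 125), (300, 126), (301, 125), (302, 125), (303, 125)]
30.4 top far/near [[ 19.49  -6.02]
 [-16.33  -6.4 ]] bottom far [[17.46 -7.93]]
32.4 top far/near [[ 18.69  -6.1 ]
 [-17.68  -6.49]] bottom far [[16.86 -8.01]]
w3 [(164, 104), (165, 105), (166, 105), (167, 104), (168, 104), (169, 17), (170, 87), (171, 103), (172, 104), (173, 105), (174, 104), (175, 105), (176, 106), (177, 106), (178, 107), (179, 123), (180, 196), (181, 200), (182, 202), (183, 203)] [(220, 189), (221, 198), (222, 226), (223, 227), (224, 228), (225, 173), (226, 119), (227, 120), (228, 120), (229, 120)]
w3 bottomfar [[18.4  -0.92]] topfar/near [[ 19.92  -0.81]
 [-18.3   -0.85]] studs [[  0.94 -23.89]
 [  1.09  19.86]]
```

The two estimates bracket the current position (−1 and +1 mm, with ±2.5 mm clearance). Descend slowly and watch the force.

servo_tool([
  {"gripper": 52,"slide": [0,0,2],"twist": 0},
  {"gripper": 52,"slide": [0,0,4],"twist": 0},
  {"gripper": 52,"slide": [0,0,6],"twist": 0},
  {"gripper": 52,"slide": [0,0,8],"twist": 0},
  {"gripper": 52,"slide": [0,0,10],"twist": 0},
  {"gripper": 52,"slide": [0,0,12],"twist": 0},
  {"gripper": 52,"slide": [0,0,12],"twist": 0},
])

```text
time_s: 12.15
tool_pos: [569.0, 205.7, 86.5]
eef_rot: [[-0.117, 0.993, -0.001], [0.993, 0.117, -0.0], [-0.0, -0.001, -1.0]]
wrist_force: [-0.8, 0.6, -0.7]
width: 0.699
gripper_force: 65.4
```

```bash
python3 - <<'E'
from h import *
import pickle
np.set_printoptions(precision=2,suppress=True,linewidth=220)
im,c=save('wrist','w6.png'); s=env.sense(); print(s['tool_pos'],s['wrist_force'],s['wrist_torque'])
cv2.imwrite('pics/w6b.png',cv2.resize(im[150:300,240:400,::-1],None,fx=4,fy=4,interpolation=cv2.INTER_CUBIC))
E
```

```text
[569.13 205.71  86.65] [ 0.17  0.47 -2.43] [0.02 0.01 0.05]
```

View pics/w6b.png

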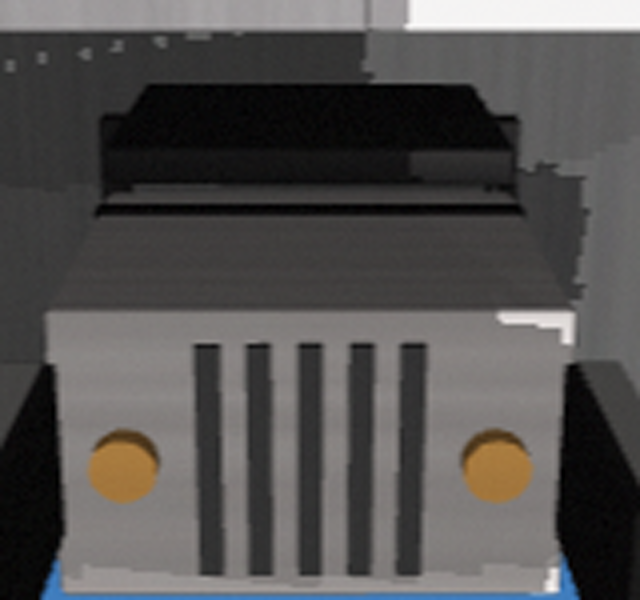

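The module's lower edge is now inside the walls, with an even gap of ~5 px to the far wall and no contact force. Continue down.

servo_tool([
  {"gripper": 52,"slide": [0,0,4],"twist": 0},
  {"gripper": 52,"slide": [0,0,9],"twist": 0},
  {"gripper": 52,"slide": [0,0,14],"twist": 0},
  {"gripper": 52,"slide": [0,0,19],"twist": 0},
  {"gripper": 52,"slide": [0,0,24],"twist": 0},
  {"gripper": 52,"slide": [0,0,28],"twist": 0},
  {"gripper": 52,"slide": [0,0,30],"twist": 0},
  {"gripper": 52,"slide": [0,0,30],"twist": 0},
])

```text
time_s: 13.0
tool_pos: [569.1, 205.7, 56.5]
eef_rot: [[-0.117, 0.993, -0.0], [0.993, 0.117, -0.0], [-0.0, -0.0, -1.0]]
wrist_force: [-0.3, -0.1, -1.1]
width: 0.698
gripper_force: 65.4
```

servo_tool([
  {"gripper": 52,"slide": [0,0,4],"twist": 0},
  {"gripper": 52,"slide": [0,0,8],"twist": 0},
  {"gripper": 52,"slide": [0,0,11],"twist": 0},
  {"gripper": 52,"slide": [0,0,13],"twist": 0},
  {"gripper": 52,"slide": [0,0,13.5],"twist": 0},
  {"gripper": 52,"slide": [0,0,13.5],"twist": 0},
])

```text
time_s: 13.6
tool_pos: [569.2, 205.7, 43.2]
eef_rot: [[-0.117, 0.993, -0.0], [0.993, 0.117, 0.0], [0.0, -0.0, -1.0]]
wrist_force: [0.3, -0.7, -1.6]
width: 0.693
gripper_force: 65.4
```

servo_tool([
  {"gripper": 52,"slide": [0,0,1],"twist": 0},
  {"gripper": 52,"slide": [0,0,1],"twist": 0},
  {"gripper": 52,"slide": [0,0,1],"twist": 0},
])

```text
time_s: 13.9
tool_pos: [569.2, 205.8, 42.4]
eef_rot: [[-0.117, 0.993, 0.0], [0.993, 0.117, 0.0], [0.0, 0.0, -1.0]]
wrist_force: [-0.6, -1.3, -2.7]
width: 0.695
gripper_force: 65.4
```

servo_tool([
  {"gripper": 52,"slide": [0,0,1],"twist": 0},
  {"gripper": 52,"slide": [0,0,1],"twist": 0},
])

```text
time_s: 14.1
tool_pos: [569.1, 205.7, 41.2]
eef_rot: [[-0.117, 0.993, -0.0], [0.993, 0.117, -0.0], [-0.0, -0.0, -1.0]]
wrist_force: [-0.3, -0.1, -1.6]
width: 0.695
gripper_force: 65.4
```

servo_tool([
  {"gripper": 52,"slide": [0,0,0.6],"twist": 0},
  {"gripper": 52,"slide": [0,0,0.6],"twist": 0},
])

```text
time_s: 14.3
tool_pos: [569.2, 205.8, 40.6]
eef_rot: [[-0.117, 0.993, -0.0], [0.993, 0.117, -0.0], [-0.0, -0.0, -1.0]]
wrist_force: [0.7, -0.2, -1.5]
width: 0.696
gripper_force: 65.4
```

servo_tool([
  {"gripper": 52,"slide": [0,0,0.5],"twist": 0},
  {"gripper": 52,"slide": [0,0,0.5],"twist": 0},
])

```text
time_s: 14.5
tool_pos: [569.2, 205.8, 40.6]
eef_rot: [[-0.117, 0.993, 0.0], [0.993, 0.117, 0.0], [0.0, 0.0, -1.0]]
wrist_force: [-1.5, 0.4, 3.8]
width: 0.698
gripper_force: 66.0
```

Floor contact is at the expected height. Release and rise.

servo_tool([
  {"gripper": 68,"slide": [0,0,0],"twist": 0},
  {"gripper": 78,"slide": [0,0,0],"twist": 0},
  {"gripper": 85,"slide": [0,0,0],"twist": 0},
  {"gripper": 85,"slide": [0,0,0],"twist": 0},
  {"gripper": 85,"slide": [0,0,-15],"twist": 0},
  {"gripper": 85,"slide": [0,0,-45],"twist": 0},
  {"gripper": 85,"slide": [0,0,-85],"twist": 0},
  {"gripper": 85,"slide": [0,0,-115],"twist": 0},
])

```text
time_s: 15.3
tool_pos: [569.6, 205.9, 158.6]
eef_rot: [[-0.117, 0.993, 0.002], [0.993, 0.117, 0.001], [0.0, 0.002, -1.0]]
wrist_force: [-0.3, 0.1, 0.2]
width: 0.993
gripper_force: 0.0
```

servo_tool([
  {"gripper": 85,"slide": [0,0,-5],"twist": 0},
  {"gripper": 85,"slide": [0,0,-5],"twist": 0},
  {"gripper": 85,"slide": [0,0,-5],"twist": 0},
])

```text
time_s: 15.6
tool_pos: [568.6, 205.6, 159.4]
eef_rot: [[-0.117, 0.993, -0.001], [0.993, 0.117, -0.0], [-0.0, -0.001, -1.0]]
wrist_force: [-1.0, -0.6, -1.0]
width: 0.996
gripper_force: 0.0
```

```bash
python3 - <<'E'
from h import *
import pickle
np.set_printoptions(precision=2,suppress=True,linewidth=220)
im,c=save('wrist','w7.png'); s=env.sense(); pickle.dump((c,s),open('w7.pkl','wb')); print(s['tool_pos'],s['eef_rot'],s['wrist_force'])
cv2.imwrite('pics/w7b.png',cv2.resize(im[:300,140:480,::-1],None,fx=2,fy=2,interpolation=cv2.INTER_CUBIC))
E
```

```text
[568.52 205.53 159.04] [[-0.12  0.99 -0.  ]
 [ 0.99  0.12 -0.  ]
 [-0.   -0.   -1.  ]] [-0.65 -0.59 -0.59]
```

View pics/w7b.png

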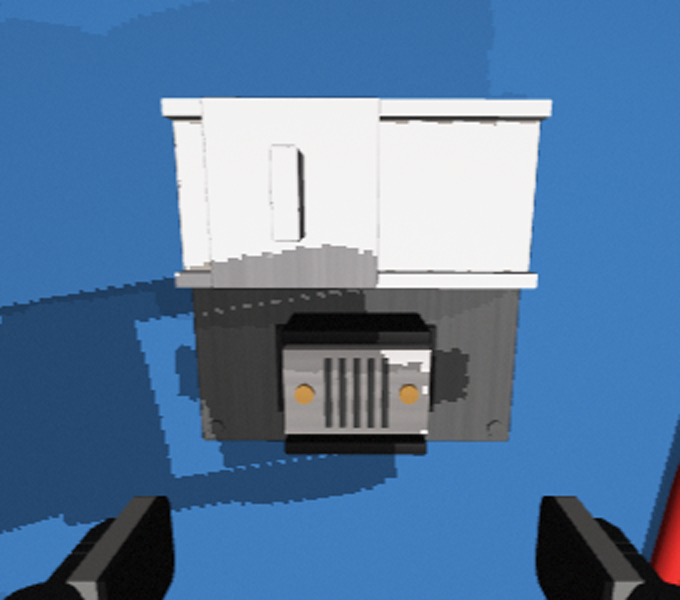

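The module sits flat in the nest, flush with the walls. The tab's top corners are at crop (269,145), (296,145), (300,240), (273,240). Next I'll locate the tab.

```bash
python3 - <<'E'
from h import *
import pickle
np.set_printoptions(precision=2,suppress=True,linewidth=220)
c,s=pickle.load(open('w7.pkl','rb'));g=cv2.imread('pics/w7.png').astype(float).mean(2)
for r in (82,96,110): print(r,[(i,int(g[r,i])) for i in range(270,296)])
P=plane(c,[(274.5,72.5),(288,72.5),(290,120),(276.5,120)],82)
print(P,P.mean(0)); print('rel tool',(P.mean(0)-s['tool_pos'])@s['eef_rot'])
st=plane(c,[(292,197),(344,197)],61);print('studs',st.mean(0))
E
```

```text
82 [(270, 243), (271, 243), (272, 243), (273, 243), (274, 237), (275, 235), (276, 243), (277, 243), (278, 243), (279, 243), (280, 243), (281, 243), (282, 242), (283, 243), (284, 243), (285, 243), (286, 242), (287, 239), (288, 193), (289, 66), (290, 63), (291, 117), (292, 214), (293, 243), (294, 243), (295, 243)]
96 [(270, 243), (271, 243), (272, 243), (273, 243), (274, 224), (275, 210), (276, 243), (277, 243), (278, 243), (279, 243), (280, 243), (281, 243), (282, 243), (283, 243), (284, 243), (285, 243), (286, 243), (287, 243), (288, 223), (289, 113), (290, 63), (291, 86), (292, 199), (293, 243), (294, 243), (295, 243)]
110 [(270, 243), (271, 243), (272, 243), (273, 243), (274, 243), (275, 239), (276, 238), (277, 243), (278, 243), (279, 243), (280, 243), (281, 243), (282, 243), (283, 243), (284, 243), (285, 243), (286, 243), (287, 243), (288, 237), (289, 179), (290, 58), (291, 63), (292, 187), (293, 243), (294, 243), (295, 243)]
[[528.47 296.38  82.  ]
 [537.67 297.46  82.  ]
 [541.97 266.1   82.  ]
 [532.39 264.97  82.  ]] [535.13 281.23  82.  ]
rel tool [ 79.1  -24.17  77.06]
studs [569.34 205.63  61.  ]
```

servo_tool([
  {"gripper": 50,"slide": [25,-8,0],"twist": 0},
  {"gripper": 50,"slide": [60,-18,0],"twist": 0},
  {"gripper": 50,"slide": [79,-24,10],"twist": 0},
  {"gripper": 50,"slide": [79,-24,40],"twist": 0},
  {"gripper": 50,"slide": [79,-24,70],"twist": 0},
  {"gripper": 50,"slide": [79,-24,82],"twist": 0},
  {"gripper": 50,"slide": [79,-24,84],"twist": 0},
  {"gripper": 50,"slide": [79,-24,84],"twist": 0},
])

```text
time_s: 16.45
tool_pos: [536.4, 281.3, 76.5]
eef_rot: [[-0.116, 0.993, -0.0], [0.993, 0.116, -0.0], [0.0, -0.0, -1.0]]
wrist_force: [-0.6, -0.4, 0.7]
width: 0.585
gripper_force: 0.0
```

servo_tool([
  {"gripper": 30,"slide": [0,0,0],"twist": 0},
  {"gripper": 20,"slide": [0,0,0],"twist": 0},
  {"gripper": 10,"slide": [0,0,0],"twist": 0},
  {"gripper": 5,"slide": [0,0,0],"twist": 0},
  {"gripper": 5,"slide": [0,0,0],"twist": 0},
  {"gripper": 5,"slide": [0,0,0],"twist": 0},
  {"gripper": 5,"slide": [0,0,0],"twist": 0},
])

```text
time_s: 17.15
tool_pos: [536.1, 281.4, 76.2]
eef_rot: [[-0.117, 0.993, -0.0], [0.993, 0.117, -0.0], [-0.0, -0.0, -1.0]]
wrist_force: [0.1, -1.0, -0.8]
width: 0.06
gripper_force: 0.0
```

servo_tool([
  {"gripper": 0,"slide": [0,0,0],"twist": 0},
  {"gripper": 0,"slide": [0,0,0],"twist": 0},
  {"gripper": 0,"slide": [0,0,0],"twist": 0},
])

```text
time_s: 17.45
tool_pos: [536.1, 281.4, 76.2]
eef_rot: [[-0.117, 0.993, -0.0], [0.993, 0.117, -0.0], [-0.0, -0.0, -1.0]]
wrist_force: [-0.1, -0.1, 0.4]
width: 0.0
gripper_force: 0.0
```

```bash
python3 - <<'E'
from h import *
im,c=save('wrist','w8.png'); s=env.sense(); print(s['tool_pos'],s['width'],s['gripper_force'])
im2,c2=save('scene','s8.png')
p=proj(c2,[564,245,60])[0].astype(int); print(p)
a=cv2.resize(im[:,140:480,::-1],(510,600)); b=cv2.resize(im2[p[1]-60:p[1]+40,p[0]-24:p[0]+24,::-1],(288,600),interpolation=cv2.INTER_CUBIC)
cv2.imwrite('pics/m8.png',np.hstack([a,b]))
E
```

```text
[536.12664095 281.3914021   76.19573488] 0.0001381639151672868 0.0
[347 206]
```

View pics/m8.png

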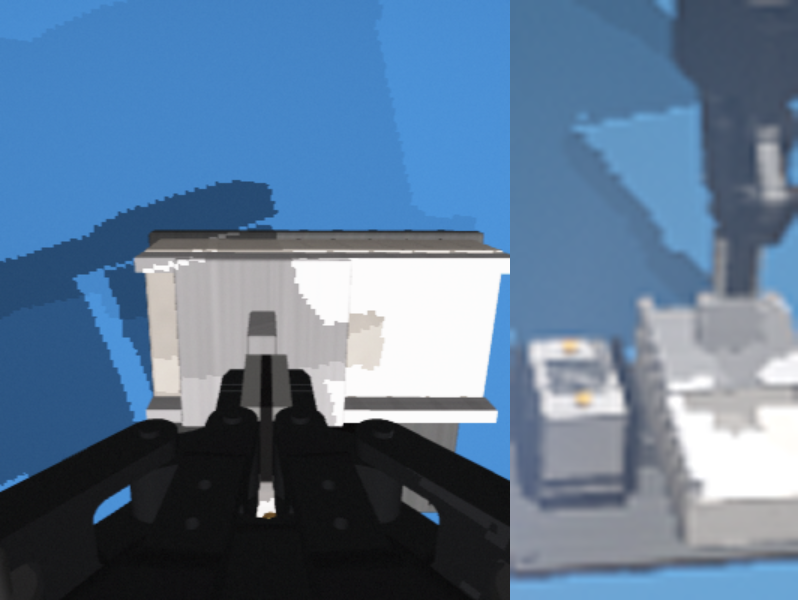

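The fingers shut with nothing between them. Both views show them ending at or above the tab's top, so the tips stand higher than I assumed. A gentle touch-down will find their true height.

servo_tool([
  {"gripper": 0,"slide": [0,0,1],"twist": 0},
  {"gripper": 0,"slide": [0,0,2],"twist": 0},
  {"gripper": 0,"slide": [0,0,2],"twist": 0},
])

```text
time_s: 17.85
tool_pos: [536.2, 281.4, 74.3]
eef_rot: [[-0.117, 0.993, 0.0], [0.993, 0.117, 0.0], [0.0, 0.0, -1.0]]
wrist_force: [0.1, -0.7, 2.1]
width: 0.001
gripper_force: 0.9
```

servo_tool([
  {"gripper": 0,"slide": [0,0,1],"twist": 0},
  {"gripper": 0,"slide": [0,0,2],"twist": 0},
  {"gripper": 0,"slide": [0,0,2],"twist": 0},
])

```text
time_s: 18.15
tool_pos: [537.6, 281.7, 74.2]
eef_rot: [[-0.117, 0.993, 0.004], [0.993, 0.117, 0.001], [0.001, 0.004, -1.0]]
wrist_force: [0.4, -2.5, 15.2]
width: -0.001
gripper_force: 7.8
```

servo_tool([
  {"gripper": 0,"slide": [0,0,1],"twist": 0},
  {"gripper": 0,"slide": [0,0,2],"twist": 0},
  {"gripper": 0,"slide": [0,0,2],"twist": 0},
])

```text
time_s: 18.45
tool_pos: [539.1, 281.9, 74.0]
eef_rot: [[-0.117, 0.993, 0.007], [0.993, 0.117, 0.002], [0.001, 0.008, -1.0]]
wrist_force: [-0.2, -4.7, 29.2]
width: -0.003
gripper_force: 14.4
```

The fingertips touch the tab top (82 mm) at TCP z ≈ 74, so shut tips stand about 8 mm above the TCP reading. Back off, open, descend to TCP ~53 and grip.

servo_tool([
  {"gripper": 0,"slide": [0,0,-8],"twist": 0},
  {"gripper": 40,"slide": [0,0,-18],"twist": 0},
  {"gripper": 40,"slide": [0,0,-20],"twist": 0},
  {"gripper": 40,"slide": [0,0,-20],"twist": 0},
  {"gripper": 40,"slide": [0,0,-20],"twist": 0},
  {"gripper": 40,"slide": [0,0,-20],"twist": 0},
  {"gripper": 40,"slide": [0,0,-12],"twist": 0},
  {"gripper": 40,"slide": [0,0,-4],"twist": 0},
])

```text
time_s: 19.25
tool_pos: [536.0, 281.3, 73.3]
eef_rot: [[-0.117, 0.993, -0.0], [0.993, 0.117, -0.0], [-0.0, -0.0, -1.0]]
wrist_force: [-0.0, -0.6, -0.6]
width: 0.469
gripper_force: 0.0
```

servo_tool([
  {"gripper": 40,"slide": [0,0,5],"twist": 0},
  {"gripper": 40,"slide": [0,0,10],"twist": 0},
  {"gripper": 40,"slide": [0,0,14],"twist": 0},
  {"gripper": 40,"slide": [0,0,14],"twist": 0},
])

```text
time_s: 19.65
tool_pos: [535.8, 281.3, 59.5]
eef_rot: [[-0.117, 0.993, -0.001], [0.993, 0.117, -0.0], [-0.0, -0.001, -1.0]]
wrist_force: [0.0, 0.7, -0.3]
width: 0.469
gripper_force: 0.0
```

servo_tool([
  {"gripper": 25,"slide": [0,0,0],"twist": 0},
  {"gripper": 15,"slide": [0,0,0],"twist": 0},
  {"gripper": 4,"slide": [0,0,0],"twist": 0},
  {"gripper": 4,"slide": [0,0,0],"twist": 0},
  {"gripper": 4,"slide": [0,0,0],"twist": 0},
  {"gripper": 4,"slide": [0,0,0],"twist": 0},
])

```text
time_s: 20.25
tool_pos: [536.4, 281.5, 60.7]
eef_rot: [[-0.117, 0.993, 0.001], [0.993, 0.117, 0.0], [0.0, 0.001, -1.0]]
wrist_force: [0.3, -0.0, 5.2]
width: 0.096
gripper_force: 59.6
```

The tab is gripped. Slide it open along tool y.

servo_tool([
  {"gripper": 4,"slide": [0,6,0],"twist": 0},
  {"gripper": 4,"slide": [0,16,0],"twist": 0},
  {"gripper": 4,"slide": [0,26,0],"twist": 0},
  {"gripper": 4,"slide": [0,36,0],"twist": 0},
  {"gripper": 4,"slide": [0,45,0],"twist": 0},
  {"gripper": 4,"slide": [0,52,0],"twist": 0},
  {"gripper": 4,"slide": [0,57,0],"twist": 0},
  {"gripper": 4,"slide": [0,57,0],"twist": 0},
])

```text
time_s: 21.05
tool_pos: [593.7, 288.1, 60.7]
eef_rot: [[-0.117, 0.993, 0.001], [0.993, 0.117, 0.0], [0.0, 0.002, -1.0]]
wrist_force: [1.4, -0.8, 4.5]
width: 0.1
gripper_force: 59.6
```

servo_tool([
  {"gripper": 4,"slide": [0,2,0],"twist": 0},
  {"gripper": 4,"slide": [0,3,0],"twist": 0},
  {"gripper": 4,"slide": [0,3,0],"twist": 0},
])

```text
time_s: 21.35
tool_pos: [594.6, 288.2, 60.6]
eef_rot: [[-0.117, 0.993, -0.003], [0.993, 0.117, -0.001], [-0.0, -0.003, -1.0]]
wrist_force: [-8.8, -2.2, 11.8]
width: 0.099
gripper_force: 60.5
```

servo_tool([
  {"gripper": 4,"slide": [0,1,0],"twist": 0},
  {"gripper": 4,"slide": [0,2,0],"twist": 0},
  {"gripper": 4,"slide": [0,2,0],"twist": 0},
])

```text
time_s: 21.65
tool_pos: [594.8, 288.2, 60.6]
eef_rot: [[-0.117, 0.993, -0.007], [0.993, 0.117, -0.002], [-0.001, -0.007, -1.0]]
wrist_force: [-19.1, -4.4, 18.7]
width: 0.094
gripper_force: 61.5
```

The stop is felt at 19 N: cover fully open. Relax, release, rise, and go over the button with the fingers shut.

servo_tool([
  {"gripper": 4,"slide": [0,-2,0],"twist": 0},
  {"gripper": 4,"slide": [0,-3.5,0],"twist": 0},
  {"gripper": 20,"slide": [0,-3.5,0],"twist": 0},
  {"gripper": 40,"slide": [0,-3.5,0],"twist": 0},
  {"gripper": 40,"slide": [0,-3.5,0],"twist": 0},
  {"gripper": 40,"slide": [0,-3.5,-5],"twist": 0},
  {"gripper": 40,"slide": [0,-3.5,-25],"twist": 0},
  {"gripper": 40,"slide": [0,-3.5,-50],"twist": 0},
])

```text
time_s: 22.45
tool_pos: [593.7, 288.0, 110.1]
eef_rot: [[-0.117, 0.993, -0.002], [0.993, 0.117, -0.001], [-0.0, -0.002, -1.0]]
wrist_force: [-0.4, 0.2, 0.1]
width: 0.47
gripper_force: 0.0
```

servo_tool([
  {"gripper": 20,"slide": [0,-15,-5],"twist": 0},
  {"gripper": 0,"slide": [0,-40,-5],"twist": 0},
  {"gripper": 0,"slide": [0,-62,-5],"twist": 0},
  {"gripper": 0,"slide": [0,-69.5,-5],"twist": 0},
  {"gripper": 0,"slide": [0,-69.5,-5],"twist": 0},
  {"gripper": 0,"slide": [0,-69.5,-5],"twist": 0},
])

```text
time_s: 23.05
tool_pos: [526.1, 280.3, 115.5]
eef_rot: [[-0.117, 0.993, 0.001], [0.993, 0.117, 0.0], [0.0, 0.001, -1.0]]
wrist_force: [0.1, -0.0, -0.1]
width: 0.003
gripper_force: 0.0
```

```bash
python3 - <<'E'
from h import *
np.set_printoptions(precision=2,suppress=True,linewidth=200)
im,c=save('wrist','w9.png'); s=env.sense(); print(s['time_s'],s['tool_pos'],s['width'],s['wrist_force'])
T=s['tool_pos'];R=s['eef_rot'];g=cv2.cvtColor(im,cv2.COLOR_RGB2HSV)
# dark pixels near the predicted button, and bright tab position
b=[525.1,280,46]; p=proj(c,b)[0]; print('pred button px',p)
m=((g[:,:,2]<70)).astype(np.uint8); x,y=p.astype(int)
sub=g[max(0,y-40):y+50,x-45:x+46,2]; print(sub[::6,::5])
E
```

```text
23.1 [526.18 280.25 115.35] -0.0038626400059513927 [ 0.91 -0.58  0.55]
pred button px [315.52 207.89]
[[221 221 221 222 221 222 224 224 223 224 221 222 255 255 255 255 255 255 255]
 [237 238 236 235 236 236 234 237 235 235 236 236 255 255 255 255 255 255 255]
 [236 238 236 234 233 236 236 237 236 235 235 235 255 255 255 255 255 255 254]
 [236 236 235 235 234 235 209  30  31  32  31  31 178 238 255 255 255 255 234]
 [234 234 234 235 237 147  31  30  34  33  35  10  30  53 252 255 255 255 255]
 [234 233 232 233 235  32  23  32  31  31  29  31  20  28 235 237 236 235 247]
 [235 237 235 233 224  33  29  29  31  30  30  31  31  35 193 248 247 247 247]
 [247 241 247 247 248  35  29  33  35  30  34  36  34  32 203 247 247 247 247]
 [247 246 247 247 247  35  30  34  34  32  35  33  34  34 247 247 246 246 247]
 [246 247 247 245 246 246  33  34  32  33  34  34  36 247 247 247 247 247 247]
 [247 247 246 246 247 247 247 247  34  32  32 246 247 248 247 255 255 255 254]
 [247 246 246 246 247 247 247 247 246 245 246 246 248 247 246 255 255 255 243]
 [235 233 232 233 235 237 235  98 101  19  40 102 101 233 233 234 255 255 235]
 [115 117 118 119 116 115 118 101 101  22  40 101  99 113 114 115 116 119 116]
 [234 235 236 236  25  26  24  99 100  18  27 100 101  25  24  25 234 255 255]]
```

The button is uncovered right where predicted. Press down.

servo_tool([
  {"gripper": 0,"slide": [0,-1,20],"twist": 0},
  {"gripper": 0,"slide": [0,-1,45],"twist": 0},
  {"gripper": 0,"slide": [0,-1,62],"twist": 0},
  {"gripper": 0,"slide": [0,-1,70],"twist": 0},
  {"gripper": 0,"slide": [0,-1,73],"twist": 0},
  {"gripper": 0,"slide": [0,-1,73],"twist": 0},
])

```text
time_s: 23.7
tool_pos: [524.6, 280.1, 42.4]
eef_rot: [[-0.117, 0.993, 0.0], [0.993, 0.117, 0.0], [0.0, 0.0, -1.0]]
wrist_force: [-0.2, -0.1, -0.0]
width: -0.0
gripper_force: 0.0
```

servo_tool([
  {"gripper": 0,"slide": [0,0,2],"twist": 0},
  {"gripper": 0,"slide": [0,0,4],"twist": 0},
  {"gripper": 0,"slide": [0,0,6],"twist": 0},
  {"gripper": 0,"slide": [0,0,6],"twist": 0},
])

```text
time_s: 24.1
tool_pos: [524.4, 280.1, 36.3]
eef_rot: [[-0.117, 0.993, 0.001], [0.993, 0.117, 0.0], [0.0, 0.001, -1.0]]
wrist_force: [-0.3, 0.1, 1.9]
width: 0.001
gripper_force: 0.6
```

servo_tool([
  {"gripper": 0,"slide": [0,0,1],"twist": 0},
  {"gripper": 0,"slide": [0,0,2],"twist": 0},
  {"gripper": 0,"slide": [0,0,2],"twist": 0},
])

```text
time_s: 24.4
tool_pos: [524.4, 280.1, 34.3]
eef_rot: [[-0.117, 0.993, 0.0], [0.993, 0.117, 0.0], [0.0, 0.001, -1.0]]
wrist_force: [1.0, -0.1, 2.0]
width: -0.0
gripper_force: 1.3
```

servo_tool([
  {"gripper": 0,"slide": [0,0,1],"twist": 0},
  {"gripper": 0,"slide": [0,0,2],"twist": 0},
  {"gripper": 0,"slide": [0,0,2],"twist": 0},
])

```text
time_s: 24.7
tool_pos: [524.4, 280.1, 32.3]
eef_rot: [[-0.117, 0.993, 0.0], [0.993, 0.117, 0.0], [0.0, 0.0, -1.0]]
wrist_force: [0.9, 0.0, 4.7]
width: 0.001
gripper_force: 1.9
```

servo_tool([
  {"gripper": 0,"slide": [0,0,1],"twist": 0},
  {"gripper": 0,"slide": [0,0,2],"twist": 0},
  {"gripper": 0,"slide": [0,0,2],"twist": 0},
])

```text
time_s: 25.0
tool_pos: [524.6, 280.2, 32.1]
eef_rot: [[-0.117, 0.993, 0.001], [0.993, 0.117, 0.0], [0.0, 0.001, -1.0]]
wrist_force: [-6.6, -3.5, 23.7]
width: -0.002
gripper_force: 12.3
```

servo_tool([
  {"gripper": 0,"slide": [0,0,0.5],"twist": 0},
  {"gripper": 0,"slide": [0,0,0.5],"twist": 0},
  {"gripper": 0,"slide": [0,0,0.5],"twist": 0},
])

```text
time_s: 25.3
tool_pos: [524.6, 280.2, 32.0]
eef_rot: [[-0.117, 0.993, 0.001], [0.993, 0.117, 0.0], [0.0, 0.001, -1.0]]
wrist_force: [-7.6, -3.7, 30.5]
width: -0.001
gripper_force: 14.9
```

The button has bottomed out: force jumps with no further travel. Rise, return over the tab and take it again.

servo_tool([
  {"gripper": 0,"slide": [0,0,-5],"twist": 0},
  {"gripper": 0,"slide": [0,0,-15],"twist": 0},
  {"gripper": 0,"slide": [0,0,-40],"twist": 0},
  {"gripper": 0,"slide": [0,0,-75],"twist": 0},
  {"gripper": 20,"slide": [0,20,-84],"twist": 0},
  {"gripper": 40,"slide": [0,50,-84],"twist": 0},
  {"gripper": 40,"slide": [0,68,-84],"twist": 0},
  {"gripper": 40,"slide": [0,70,-84],"twist": 0},
])

```text
time_s: 26.1
tool_pos: [594.8, 288.0, 113.4]
eef_rot: [[-0.116, 0.993, -0.0], [0.993, 0.116, -0.0], [-0.0, -0.0, -1.0]]
wrist_force: [-0.8, 0.5, 0.2]
width: 0.47
gripper_force: 0.0
```

```bash
python3 - <<'E'
from h import *
np.set_printoptions(precision=2,suppress=True,linewidth=200)
im,c=save('wrist','w10.png'); s=env.sense(); print(s['time_s'],s['tool_pos'],s['width'],s['wrist_force'])
print(proj(c,[525.1,280,46]))
b=proj(c,[525.1,280,46])[0].astype(int); g=im.max(2); print('button min V',g[b[1]-5:b[1]+5,b[0]-5:b[0]+5].mean())
E
```

```text
26.15 [593.81 287.92 113.17] 0.4676031564339644 [-0.24  0.1  -0.03]
[[222.25 208.29]]
button min V 30.81
```

servo_tool([
  {"gripper": 40,"slide": [0,0.5,20],"twist": 0},
  {"gripper": 40,"slide": [0,0.5,40],"twist": 0},
  {"gripper": 40,"slide": [0,0.5,50],"twist": 0},
  {"gripper": 40,"slide": [0,0.5,54],"twist": 0},
  {"gripper": 40,"slide": [0,0.5,54],"twist": 0},
  {"gripper": 25,"slide": [0,0.5,54],"twist": 0},
  {"gripper": 15,"slide": [0,0.5,54],"twist": 0},
  {"gripper": 4,"slide": [0,0.5,54],"twist": 0},
])

```text
time_s: 26.95
tool_pos: [594.5, 288.4, 60.7]
eef_rot: [[-0.117, 0.993, 0.001], [0.993, 0.117, 0.0], [0.0, 0.001, -1.0]]
wrist_force: [-0.2, 0.5, 2.2]
width: 0.098
gripper_force: 59.0
```

servo_tool([
  {"gripper": 4,"slide": [0,0,0],"twist": 0},
  {"gripper": 4,"slide": [0,0,0],"twist": 0},
  {"gripper": 4,"slide": [0,0,0],"twist": 0},
])

```text
time_s: 27.25
tool_pos: [594.6, 288.4, 60.7]
eef_rot: [[-0.117, 0.993, 0.001], [0.993, 0.117, 0.0], [0.0, 0.001, -1.0]]
wrist_force: [-2.7, -1.6, 6.2]
width: 0.1
gripper_force: 59.5
```

Gripped. Slide it shut (70 mm).

servo_tool([
  {"gripper": 4,"slide": [0,-6,0],"twist": 0},
  {"gripper": 4,"slide": [0,-18,0],"twist": 0},
  {"gripper": 4,"slide": [0,-30,0],"twist": 0},
  {"gripper": 4,"slide": [0,-42,0],"twist": 0},
  {"gripper": 4,"slide": [0,-54,0],"twist": 0},
  {"gripper": 4,"slide": [0,-63,0],"twist": 0},
  {"gripper": 4,"slide": [0,-68,0],"twist": 0},
  {"gripper": 4,"slide": [0,-68,0],"twist": 0},
])

```text
time_s: 28.05
tool_pos: [526.5, 280.6, 60.6]
eef_rot: [[-0.117, 0.993, 0.001], [0.993, 0.117, 0.001], [0.001, 0.001, -1.0]]
wrist_force: [-1.7, 1.3, 7.7]
width: 0.097
gripper_force: 59.8
```

servo_tool([
  {"gripper": 4,"slide": [0,-1,0],"twist": 0},
  {"gripper": 4,"slide": [0,-2.5,0],"twist": 0},
  {"gripper": 4,"slide": [0,-2.5,0],"twist": 0},
])

```text
time_s: 28.35
tool_pos: [524.9, 280.4, 60.6]
eef_rot: [[-0.117, 0.993, 0.003], [0.993, 0.117, 0.001], [0.001, 0.003, -1.0]]
wrist_force: [2.0, 1.6, 7.3]
width: 0.099
gripper_force: 59.7
```

servo_tool([
  {"gripper": 4,"slide": [0,-1,0],"twist": 0},
  {"gripper": 4,"slide": [0,-2,0],"twist": 0},
  {"gripper": 4,"slide": [0,-2,0],"twist": 0},
])

```text
time_s: 28.65
tool_pos: [524.8, 280.4, 60.7]
eef_rot: [[-0.117, 0.993, 0.007], [0.993, 0.117, 0.002], [0.001, 0.007, -1.0]]
wrist_force: [12.8, 1.7, -2.8]
width: 0.097
gripper_force: 58.9
```

Shut stop reached, 70 mm from the open stop. Relax, release, rise, and look.

servo_tool([
  {"gripper": 4,"slide": [0,1,0],"twist": 0},
  {"gripper": 4,"slide": [0,2,0],"twist": 0},
  {"gripper": 20,"slide": [0,2,0],"twist": 0},
  {"gripper": 40,"slide": [0,2,0],"twist": 0},
  {"gripper": 40,"slide": [0,2,0],"twist": 0},
  {"gripper": 40,"slide": [0,2,-5],"twist": 0},
  {"gripper": 40,"slide": [0,2,-25],"twist": 0},
  {"gripper": 40,"slide": [0,2,-60],"twist": 0},
])

```text
time_s: 29.45
tool_pos: [522.9, 279.4, 118.7]
eef_rot: [[-0.117, 0.993, -0.004], [0.993, 0.117, -0.002], [-0.001, -0.004, -1.0]]
wrist_force: [0.6, 0.7, -0.2]
width: 0.468
gripper_force: 0.0
```

servo_tool([
  {"gripper": 85,"slide": [-15,8,-20],"twist": 0},
  {"gripper": 85,"slide": [-45,25,-40],"twist": 0},
  {"gripper": 85,"slide": [-72,42,-40],"twist": 0},
  {"gripper": 85,"slide": [-78,44,-40],"twist": 0},
  {"gripper": 85,"slide": [-78,44,-40],"twist": 0},
])

```text
time_s: 29.95
tool_pos: [577.0, 206.9, 159.6]
eef_rot: [[-0.115, 0.993, -0.001], [0.993, 0.115, -0.0], [-0.0, -0.001, -1.0]]
wrist_force: [0.3, -0.1, 0.0]
width: 0.996
gripper_force: 0.0
```

```bash
python3 - <<'E'
from h import *
np.set_printoptions(precision=2,suppress=True,linewidth=200)
im,c=save('wrist','w11.png'); s=env.sense(); print(s['time_s'],s['tool_pos'],s['width'],s['wrist_force'])
ey=np.array([-.1165,.9932,0]);ex=np.array([.9932,.1165,0])
g=im.astype(int).max(2)
# tab side faces: dark strip just right of tab top; open reference would be 70 mm to +x
tab0=np.array([524.9,280.4,82]); print('tab px if shut',proj(c,tab0)[0],'plate +x edge px',proj(c,tab0+34*ex-[0,0,28])[0])
r=int(proj(c,tab0)[0][1]);u=int(proj(c,tab0)[0][0]); print([(i,g[r,i]) for i in range(u-14,u+20)])
e=proj(c,tab0+34*ex-[0,0,28])[0].astype(int); print([(i,g[e[1],i]) for i in range(e[0]-10,e[0]+10)])
hsv=cv2.cvtColor(im,cv2.COLOR_RGB2HSV)
st=((hsv[:,:,0]>10)&(hsv[:,:,0]<30)&(hsv[:,:,1]>110)&(hsv[:,:,2]>80)).astype(np.uint8)
n,_,a,ce=cv2.connectedComponentsWithStats(st); i=[j for j in range(1,n) if a[j,4]>30]
print('studs',plane(c,ce[i],61))
E
```

```text
30.0 [576.51 207.71 159.4 ] 0.9946634825316011 [ 0.03 -0.29 -0.33]
tab px if shut [255.31  96.81] plate +x edge px [305.25  98.06]
[(241, np.int64(243)), (242, np.int64(244)), (243, np.int64(244)), (244, np.int64(244)), (245, np.int64(244)), (246, np.int64(244)), (247, np.int64(244)), (248, np.int64(235)), (249, np.int64(230)), (250, np.int64(244)), (251, np.int64(244)), (252, np.int64(244)), (253, np.int64(244)), (254, np.int64(244)), (255, np.int64(244)), (256, np.int64(244)), (257, np.int64(244)), (258, np.int64(244)), (259, np.int64(244)), (260, np.int64(244)), (261, np.int64(243)), (262, np.int64(212)), (263, np.int64(82)), (264, np.int64(64)), (265, np.int64(65)), (266, np.int64(63)), (267, np.int64(63)), (268, np.int64(164)), (269, np.int64(236)), (270, np.int64(244)), (271, np.int64(244)), (272, np.int64(244)), (273, np.int64(244)), (274, np.int64(244))]
[(295, np.int64(244)), (296, np.int64(244)), (297, np.int64(244)), (298, np.int64(244)), (299, np.int64(244)), (300, np.int64(244)), (301, np.int64(244)), (302, np.int64(244)), (303, np.int64(244)), (304, np.int64(241)), (305, np.int64(221)), (306, np.int64(221)), (307, np.int64(244)), (308, np.int64(244)), (309, np.int64(244)), (310, np.int64(244)), (311, np.int64(244)), (312, np.int64(244)), (313, np.int64(244)), (314, np.int64(244))]
studs [[547.37 203.51  61.  ]
 [590.91 208.55  61.  ]]
```

The cover's tab and plate edge sit within half a pixel of the shut prediction, and the module has not moved. Handing in.

```bash
python3 -c "
from station import env
print(env.job_done())"
```

```text
the job is handed in; nothing more can be done
None
```

I handed the job in at about 30 s: the module sits upright and flat in the nest, the button was pressed right down and released, and the dust cover was slid fully open and then fully shut. One slip on the way: on the first try at the tab the fingers shut just above it and then pressed on its top with about 29 N while I found their height.

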